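# Load a chip carrier under the sprung cover of an inspection nest

## Robot

A 6-joint arm with a two-finger parallel gripper is mounted at the origin on the work surface. World frame = base frame: x ahead of the robot, y to its left, z up, the work surface at z = 0. Lengths are in m, angles in rad, forces in N, time in s.
With the tool pointing down it reaches from about 0.3 to 0.75 m from the base axis. Payload 8.5 kg.
Tool frame: the origin (TCP) lies midway between the tips of the shut fingers; the grasp point (between the pads) lies 19 mm behind it (ctrl.grip_point_offset is the distance from the TCP to the grasp point, in m); z points along the fingers, y is the direction in which the jaws open and shut (so a half turn about z gives the same grasp; the last joint's range is limited). The gripper opens to 85 mm and grips with 20 to 120 N. Pads are 22 mm wide; open, the fingers measure 114 mm over their backs; the gripper's body (76 mm by 85 mm) begins 54 mm behind the grasp point. The pads swing forward as they close: fully open they stand 13 mm farther back than shut.
Start: joints at [-1.388, 0.381, 1.297, -0, 1.464, -0.215], TCP at [0.213, -0.507, 0.231] pointing down, gripper open.
Joint ranges: [-3.11, 3.11], [-0.89, 2.33], [0.22, 2.48], [-1.42, 4.56], [0.17, 2.85], [-2.88, 2.88]. Speed limits (rad/s): [2.39, 2.39, 3.14, 3.14, 3.14, 3.14].

## Interface

Orientations are given as a rotation vector (axis times angle).
In Python, from plant import readout, eyes, ctrl gives the robot as it stands.
- The arm moves only by the tool step_arm, never from a script. Its argument "steps" is a list that holds one entry, the list of rows, each a list of 5 numbers: the gripper command: -1 is fully open, 1 is shut, values between are in proportion, then the shift along the tool's x, y, z in mm, then the turn about the tool's z in rad. In form: [[[grip, dx, dy, dz, spin], ...]]. A call has 1 to 12 rows; each row shifts and turns the pose as measured when the row begins, along the tool's axes as they then stand; what a row does not reach is not made up. A row lasts 1/12 s, in which the tool goes at most 41.7 mm and 7.16 degrees, less where a joint would pass 70% of its speed; a pose out of reach is approached as far as the arm can. A call with a gripper value outside its range is refused whole. The fingers move at their own pace and stop on an object; "force" is the grip in N (left out, the last holds). Time passes only in rows, so rows that do not move let the fingers close. It gives the time, the measured TCP pose, the force and the opening at its end, in the units of the state.
- readout.read_state(): the state, without advancing time (a new reading comes with each control period).
- eyes.camera(name): name is "side" or "top" or "wrist"; returns the picture (480x640x3 uint8, red, green, blue); there is no depth.
- eyes.camera_params(name): a dict with "fx", "fy", "cx", "cy" (pixels), "eye" and "orientation" of the camera in the world; the wrist camera has in their place "mount" (4x4, takes a point from camera to tool coordinates, whose origin is the TCP and whose axes are the flange's). Camera axes: x right, y down, z forward; pixel columns grow to the right and rows downward; lengths in m; the calibration is good to about 2 mm. A picture is of the moment at which its call begins: read the wrist's pose just before it. camera_params takes no time and is no camera call.
- ctrl.sign_off(): hands the job in, once; it reports no verdict.
Trained networks look in the newest picture that a camera, given by its name, has taken for a name from the list of things; names that differ only in an ending like _2 or _b are one class to them, and where a whole thing is asked for, a point or a joint stands for the part that bears it (a point fixed in the world has none). Each returns a list of dicts, best first, with "conf" (0 to 1); they miss things now and then, are a little off and sometimes report something else, mostly with a low value. They report only what shows in the picture. A call takes as long as a camera call. They do not tell look-alikes from the thing itself.
- eyes.trace(camera, label): "mask" (480x640 bool, what is visible of it) and "pixel" ([column, row] in pixels, amid what is visible of it).
- eyes.mark_of(camera, label): "pixel" ([column, row] in pixels: a listed point, or the origin of a listed thing).
The state is a dict: "t": time; "joints": joint angles; "dq": joint speeds; "joint_efforts": joint torques, N m; "tool_pos": TCP position; "ee_rot": TCP orientation; "force": force on the tool from outside, world axes, zero at the start; "ft_torque": the same for the moment, N m; "width": finger opening in m.
Only numpy, scipy, OpenCV 4.12 (cv2) and the standard library are available. Lean on these libraries where they do the work, as an engineer would, in place of code of your own. Each camera call takes 0.05 s, during which the arm holds its last target.

## Task

Press the blue treadle down with one fingertip to hold the sprung cover of the loading nest open and, while it stays held open, push the brown chip carrier with the other fingertip along its lane, all the way in under the cover until it meets the end stop. Then let the cover close fully over it and take the hand away. Only push the carrier: do not lift it or tip it, and leave the white carrier, the jar and the emergency stop undisturbed.

Things in the scene. Friction and masses are not known exactly. Their poses are not given: they have to be found in the camera images.
- nest: Fixed aluminium loading nest. Origin on the table under the lane's middle at the mouth (plane of the cover's lip); +x = push-in direction, +y = towards the treadle, +z up. Lane floor 10 mm above the table, x -190..+95, y -32..+32 mm. Dark side guides at |y| 23.5..29.5, x -85..+65, tops at z 24 mm. Only the treadle stands at y +30..+105, x below -5 mm.
- stop (a point): Foot of the end stop's face, on the lane floor in the middle: nest x +65, y 0, z 10 mm. The stop (dark steel) is 22 mm tall; the carrier's front face meets it when fully home.
- hinge (a point): Mouth end of the cover's hinge line, fixed: nest x 0, y +44, z 26 mm. The line runs along nest +x between two dark posts (8 x 12 mm, tops at z 32 mm) at x -1 and +73 mm. The cover lies on its -y side, the treadle on its +y side.
- cover (a joint): Angle of the rocker cover, rad: 0 shut, 0.62 fully open (stop); a spring shuts it. Pressing the treadle down raises it, about 5 N at the treadle's middle for 0.5 rad. White plate over the lane, nest x +6..+66, y -24..+38, underside z 40, top z 44 mm when shut. At 0.5 rad its free edge is 75 mm above the table. With the carrier fully home it shuts to 0.
- lip (a point): Middle of the lower edge of the yellow lip at the cover's mouth, moving with it: nest x 0..6, y -22..-2, reaching down to z 24 mm when shut, so that it blocks the carrier (top at z 32 mm). It clears the carrier above about 0.25 rad. With the carrier home it drops into the carrier's cross groove.
- treadle (a point): Middle of the top face of the blue treadle, a ribbed plate rigid with the cover: 240 mm along nest x (-185..+55), 44 wide, 4 thick. This point: nest x -90, y +74, z 32 mm shut; y +73, z 17 at 0.5 rad. Shut it slopes up 0.25 rad away from the hinge, at 0.5 rad down 0.25 (face y +52..+95). Press anywhere at x below -15 mm, same effect; a fingertip can slide along it in x.
- carrier: Brown chip carrier with pale pads, loose, about 0.14 kg, 88 mm long (its x -48..+40), 44 wide, 22 tall; origin at its underside, +x leads into the nest. Stands in the lane (1.5 mm play each side) before the cover. Cross groove at x -28..-16, floor 10 mm up. Push its rear face (x -48). Fully home its origin is at nest x +25 mm, rear face 23 mm outside the lip.
- spare: White chip carrier of the same shape, loose on the table at the nest's -y side; leave it alone.
- jar: Amber jar with blue lid, 48 mm in diameter, 62 mm tall, loose on the table at the nest's +y side; leave it alone. Origin at its underside.
- estop (a joint): Red emergency-stop button in a yellow housing on the table at the nest's -y side; 0 as it stands, 0.006 m pressed. Leave it alone.
- estop_top (a point): Middle of the top of the emergency-stop button.
Things that resemble listed ones, but are neither listed nor needed, are in the scene too. What is shaped like the carrier but turquoise or yellow is not meant.

How it is judged:
By the outcome, as a careful person would: the job done as asked, in the order asked, and still so for the second after the job is handed in, with the robot touching nothing.
It also fails if it takes over 51 s, if anything falls off the work surface, if the arm or the gripper's body presses on something with over 40 N, if the wrist force passes 120 N, or if a joint passes its speed limit or range.

## Working session

There is one attempt and no reset: what is moved stays moved. The work goes in short steps, Python scripts to look and compute and a tool call to move; the robot and the scene stay as the last step left them, time stands still between calls to the robot, and variables do not carry over. Pictures are saved under pics/ and viewed, and the job is handed in when it is done.

Besides the shell and the picture viewer there is one more tool, called after ">>>" as name(argument=value, ...), one argument or row to a line, values as JSON. step_arm: Moves the arm, as the interface text tells. Its arguments: {"type":"object","properties":{"steps":{"type":"array","items":{"type":"array","items":{"type":"array","items":{"type":"number"}}}},"force":{"type":"number"}},"required":["steps"]}

```bash
mkdir -p pics; ls
python3 - <<'E'
from plant import readout, eyes, ctrl
import cv2
s=readout.read_state();print(s)
for n in("top","side","wrist"):
    im=eyes.camera(n);cv2.imwrite(f"pics/{n}0.png",im[:,:,::-1]);p=eyes.camera_params(n);print(n,p)
    if n!="wrist":
        for l in["nest","stop","hinge","lip","treadle","carrier","spare","jar","estop_top"]:
            print(l,[(r["pixel"],round(r["conf"],2)) for r in eyes.mark_of(n,l)])
print(readout.read_state()["t"])
E
```

```text
pics
{'t': 0.0, 'joints': array([-1.38832129e+00,  3.81199268e-01,  1.29828462e+00, -1.94326299e-05,
        1.46361479e+00, -2.15276704e-01]), 'dq': array([ 0.00010625, -0.00145661, -0.00019049,  0.00216693, -0.00089322,
       -0.00109941]), 'joint_efforts': array([-1.46561329e-04, -4.48462701e+01, -2.31274474e+01, -2.21405421e-04,
        4.78870046e-03, -4.63560838e-06]), 'tool_pos': array([ 0.21298851, -0.50675242,  0.23070198]), 'ee_rot': array([-3.07819253e+00, -6.20382215e-01, -8.44992637e-06]), 'force': array([-0.24939563, -0.06081055, -0.26380831]), 'ft_torque': array([-0.00938758,  0.02989608, -0.05653951]), 'width': 0.08515984143022051}
top {'fx': 473.2417552155103, 'fy': 473.2417552155103, 'cx': 325.12413763331557, 'cy': 246.76227488590914, 'eye': array([0.44678842, 0.02066819, 0.88444063]), 'orientation': array([-2.14200622,  2.15249818, -0.20828992])}
nest [([285.4, 220.9], 0.69)]
stop [([275.1, 186.9], 0.94)]
hinge [([258.0, 221.8], 0.75), ([199.8, 275.9], 0.3)]
lip [([261.6, 219.6], 0.62), ([289.8, 213.0], 0.57)]
treadle [([251.8, 273.0], 0.72)]
carrier [([277.1, 126
[... 589 characters left out ...]
.2], 0.65)]
carrier [([240.0, 395.1], 0.98), ([417.2, 225.2], 0.92), ([480.4, 316.4], 0.91), ([327.9, 283.8], 0.81), ([173.2, 296.7], 0.63)]
spare [([275.4, 244.3], 0.55)]
jar [([356.8, 379.8], 0.93)]
estop_top [([350.9, 204.9], 0.79)]
wrist {'fx': 415.8596517904924, 'fy': 415.8596517904924, 'cx': 319.54619336995404, 'cy': 239.78320202360183, 'mount': array([[-7.70368758e-04, -9.45502474e-01, -3.25614002e-01,
         8.33200967e-02],
       [ 9.99999182e-01, -3.96026666e-04, -1.21593031e-03,
        -1.31578072e-03],
       [ 1.02071329e-03, -3.25614673e-01,  9.45502006e-01,
        -1.43446380e-01],
       [ 0.00000000e+00,  0.00000000e+00,  0.00000000e+00,
         1.00000000e+00]])}
1.05
```

View pics/top0.png

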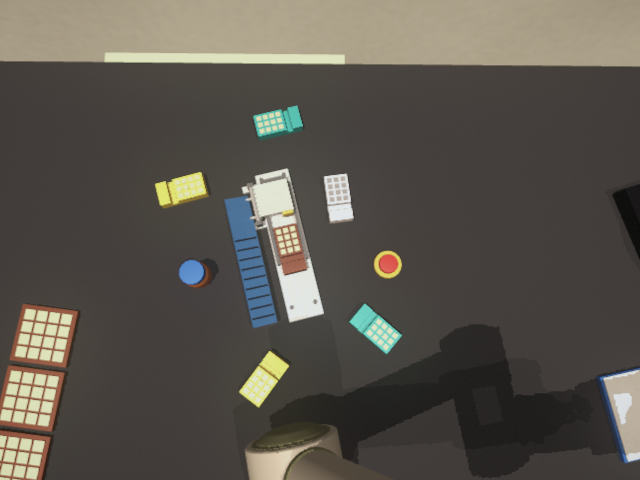

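View pics/side0.png

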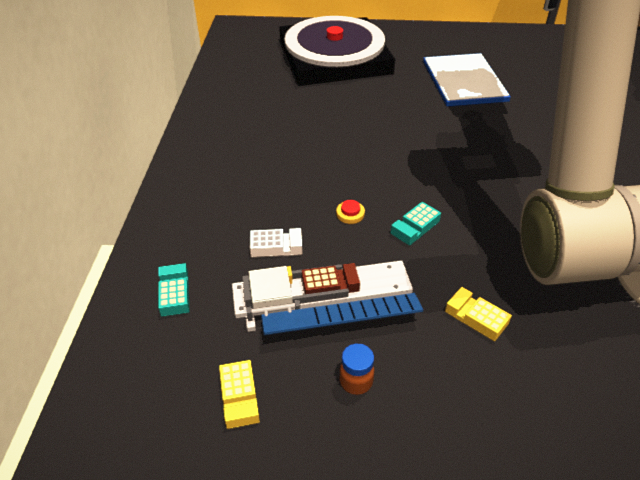

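The top view shows the nest running away from the robot from (305,318) to (275,172). The brown carrier is at (290,248), the blue treadle on the left at (251,262) and the cover at (272,198). The white carrier is at (339,197), the e-stop at (387,264) and the jar at (193,272). I'll fit the nest pose from these.

```bash
cat > h.py <<'E'
import numpy as np, cv2
from scipy.spatial.transform import Rotation as R
from scipy.optimize import least_squares
from plant import readout, eyes, ctrl
def proj(n,P):
    c=eyes.camera_params(n);M=R.from_rotvec(c["orientation"]).as_matrix()
    q=(np.atleast_2d(P)-c["eye"])@M
    return np.c_[c["fx"]*q[:,0]/q[:,2]+c["cx"],c["fy"]*q[:,1]/q[:,2]+c["cy"]]
def ray(n,px,z):
    c=eyes.camera_params(n);M=R.from_rotvec(c["orientation"]).as_matrix()
    d=M@np.array([(px[0]-c["cx"])/c["fx"],(px[1]-c["cy"])/c["fy"],1]);return c["eye"]+d*(z-c["eye"][2])/d[2]
def W(p,P):
    P=np.atleast_2d(P).astype(float);c,s=np.cos(p[2]),np.sin(p[2])
    return np.c_[p[0]+c*P[:,0]-s*P[:,1],p[1]+s*P[:,0]+c*P[:,1],P[:,2]]
E
python3 - <<'E'
from h import *
N=np.array([[0,0,0],[65,0,10],[0,44,26],[3,-12,24],[-90,74,32]])/1e3
obs={"top":[[285.4,220.9],[275.1,186.9],[258,221.8],[289.8,213],[251.8,273]],"side":[[291.5,293.2],[253,297.4],[299.3,302.6],[289,278.7],[361.7,309.2]]}
f=lambda p:np.concatenate([(proj(n,W(p,N))-obs[n]).ravel() for n in obs])
r=least_squares(f,[.5,.1,.2],loss="soft_l1",f_scale=2);print(r.x);print(f(r.x).reshape(-1,2).round(1))
p=r.x
# carrier
for n,px in(("top",[290.3,248.4]),("side",[327.9,283.8])):
    w=ray(n,px,.010);d=w[:2]-p[:2];c,s=np.cos(p[2]),np.sin(p[2]);print(n,w,"nest",c*d[0]+s*d[1],-s*d[0]+c*d[1])
for n in obs:
    im=cv2.imread(f"pics/{n}0.png").copy()
    big=cv2.resize(im,None,fx=4,fy=4,interpolation=cv2.INTER_CUBIC)
    def poly(Q):
        q=proj(n,W(p,np.array(Q)/1e3));cv2.polylines(big,[((q+.5)*4-.5).round().astype(int)],True,(0,255,0),1)
    poly([[-190,-32,10],[95,-32,10],[95,32,10],[-190,32,10]])
    z=lambda y:32+(y-74)*.2553
    poly([[-185,52.7,z(52.7)],[55,52.7,z(52.7)],[55,95.3,z(95.3)],[-185,95.3,z(95.3)]])
    poly([[6,-24,44],[66,-24,44],[66,38,44],[6,38,44]])
    o=(840,640) if n=="top" else (880,960)
    cv2.imwrite(f"pics/{n}_fit.png",big[o[1]:o[1]+(720 if n=="top" else 440),o[0]:o[0]+(520 if n=="top" else 800)][:600])
E
```

```text
[0.64697406 0.07539426 0.24644896]
[[-2.2 -0.9]
 [-0.3 -0.3]
 [ 1.2  0.8]
 [-1.5  1.1]
 [ 2.2  0.2]
 [ 2.2  0.4]
 [ 0.1 -2. ]
 [-2.   1.8]
 [ 1.2 -0.1]
 [-2.7 -0.6]]
top [0.59030584 0.06110689 0.01      ] nest -0.05844155280799193 -3.0799101174514704e-05
side [0.59244174 0.05977805 0.01      ] nest -0.05669438220663896 -0.0018405662835382502
```

Run:
```python
import cv2
from plant import readout
im=cv2.imread("pics/top0.png");cv2.imwrite("pics/topz.png",cv2.resize(im[160:335,170:420],None,fx=3.2,fy=3.2,interpolation=cv2.INTER_CUBIC))
```

```text
(no output)
```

View pics/top_fit.png

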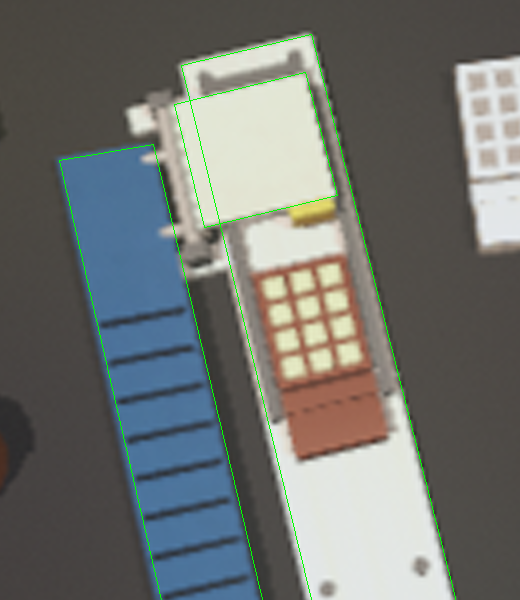

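View pics/side_fit.png

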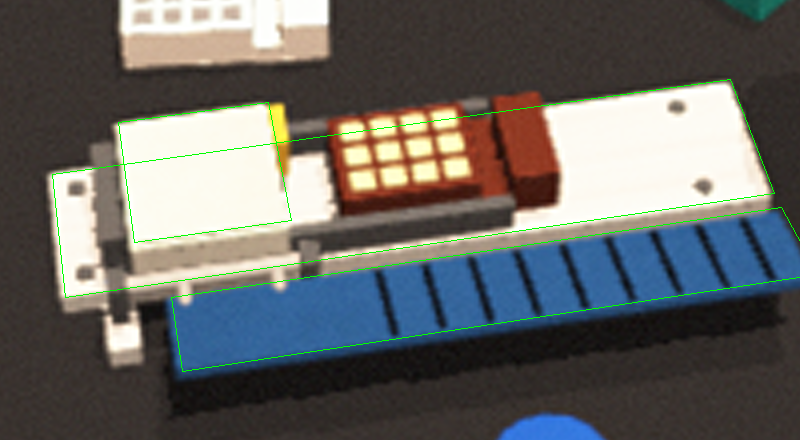

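The fit overlay agrees within about 1–2 mm. The carrier origin is at nest x ≈ -57.5 mm, so its rear face is at ≈ -105.5. Next I'll compute the approach.

```bash
cat >> h.py <<'E'
P=np.array([0.64697406,0.07539426,0.24644896])
def where(s=None):
    s=s or readout.read_state();d=s["tool_pos"][:2]-P[:2];c,n=np.cos(P[2]),np.sin(P[2])
    M=R.from_rotvec(s["ee_rot"]).as_matrix();yaw=np.arctan2(M[1,0],M[0,0])
    print("t",round(s["t"],2),"nest xy mm",round(1e3*(c*d[0]+n*d[1]),1),round(1e3*(-n*d[0]+c*d[1]),1),"z",round(1e3*s["tool_pos"][2],1),"yaw err",round(yaw-P[2],4),"tilt",M[:,2].round(3),"F",s["force"].round(2),"w",round(s["width"]*1e3,1))
    return M,s
def to(x,y,z):
    M,s=where();t=W(P,[x/1e3,y/1e3,z/1e3])[0];print("tool shift mm",(1e3*M.T@(t-s["tool_pos"])).round(1))
E
python3 -c "
from h import *
to(-132,37,230)"
```

```text
t 1.05 nest xy mm -562.9 -459.0 z 231.3 yaw err 0.1514 tilt [ 0. -0. -1.] F [ 0.92  0.07 -0.03] w 85.4
tool shift mm [ 500.8 -425.3    1.3]
```

>>> step_arm(
  steps=[
    [[-0.41,0,0,0,0.1],[-0.41,0,0,0,0.05],[-0.41,24,-28,0,0],[-0.41,24,-28,0,0],[-0.41,24,-28,0,0],[-0.41,24,-28,0,0],[-0.41,24,-28,0,0],[-0.41,24,-28,0,0],[-0.41,24,-28,0,0],[-0.41,24,-28,0,0],[-0.41,24,-28,0,0],[-0.41,24,-28,0,0]],
  ],
)

```text
t: 2.05
tool_pos: [0.383, -0.1702, 0.2301]
ee_rot: [3.118, 0.357, 0.002]
force: [0.7, -1.2, 0.7]
width: 0.0601
```

```bash
python3 -c "
from h import *
to(-132,37,230)"
```

```text
t 2.05 nest xy mm -316.0 -173.7 z 230.1 yaw err -0.0185 tilt [ 0.001 -0.003 -1.   ] F [ 0.75 -1.15  0.74] w 60.1
tool shift mm [ 180.  -214.1   -0.4]
```

>>> step_arm(
  steps=[
    [[-0.41,23,-27,0,-0.01],[-0.41,23,-27,0,0],[-0.41,23,-27,0,0],[-0.41,23,-27,0,0],[-0.41,23,-27,0,0],[-0.41,23,-27,0,0],[-0.41,23,-27,0,0],[-0.41,12,-14,20,0],[-0.41,0,0,20,0],[-0.41,0,0,20,0],[-0.41,0,0,10,0],[-0.41,0,0,0,0]],
  ],
)

```text
t: 3.05
tool_pos: [0.5106, 0.0896, 0.1591]
ee_rot: [3.113, 0.39, 0.016]
force: [-0.3, -0.4, 0.4]
width: 0.0605
```

```bash
python3 -c "
from h import *
to(-132,37,80)
im=eyes.camera('side');cv2.imwrite('pics/side1.png',im[:,:,::-1])
im=eyes.camera('wrist');cv2.imwrite('pics/wrist1.png',im[:,:,::-1])
"
```

```text
t 3.05 nest xy mm -128.8 47.1 z 159.1 yaw err 0.0028 tilt [ 0.011 -0.003 -1.   ] F [-0.26 -0.42  0.38] w 60.5
tool shift mm [-4.   9.6 79.1]
```

View pics/wrist1.png

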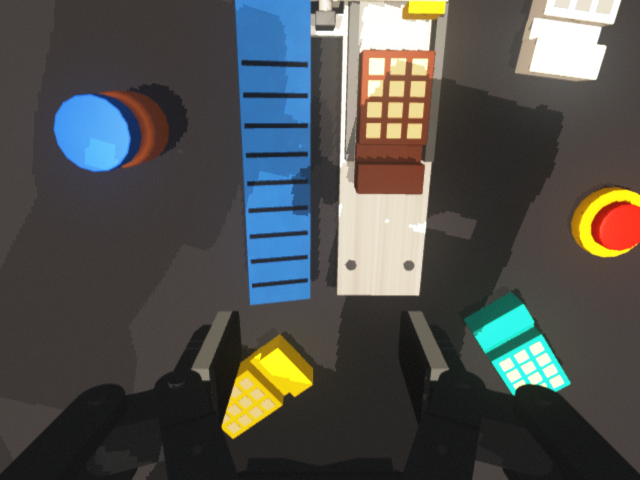

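View pics/side1.png

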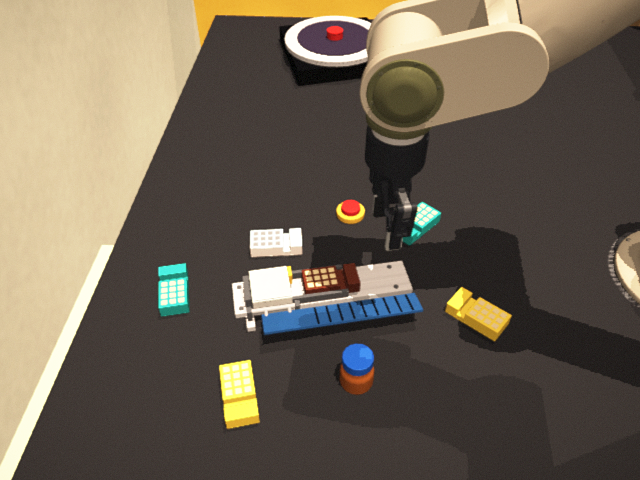

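>>> step_arm(
  steps=[
    [[-0.41,-3,9,10,0],[-0.41,0,0,20,0],[-0.41,0,0,20,0],[-0.41,0,0,20,0],[-0.41,0,0,10,0],[-0.41,0,0,0,0],[-0.41,0,0,0,0]],
  ],
)

```text
t: 3.73
tool_pos: [0.5175, 0.0772, 0.0871]
ee_rot: [3.109, 0.384, 0.048]
force: [0.3, 0.2, -0.0]
width: 0.06
```

```bash
python3 -c "
from h import *
to(-132,37,40)
im=eyes.camera('wrist');cv2.imwrite('pics/wrist2.png',im[:,:,::-1])
im=eyes.camera('side');cv2.imwrite('pics/side2.png',cv2.resize(im[200:360,220:460],None,fx=3.2,fy=3.2)[:,:,::-1])
for l in ['jar','spare','estop_top']:print(l,[(ray('top',r['pixel'],0),r['conf']) for r in []])
"
```

```text
t 3.73 nest xy mm -125.1 33.3 z 87.1 yaw err -0.0002 tilt [ 0.031 -0.005 -1.   ] F [ 0.26  0.25 -0.04] w 60.0
tool shift mm [-8.2 -4.2 46.8]
jar []
spare []
estop_top []
```

View pics/wrist2.png

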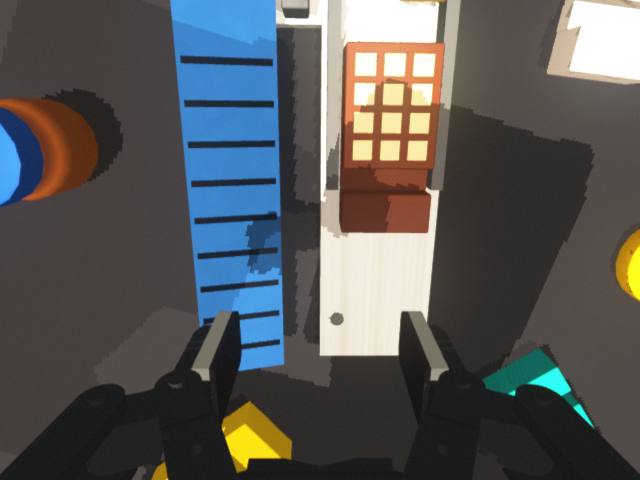

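View pics/side2.png

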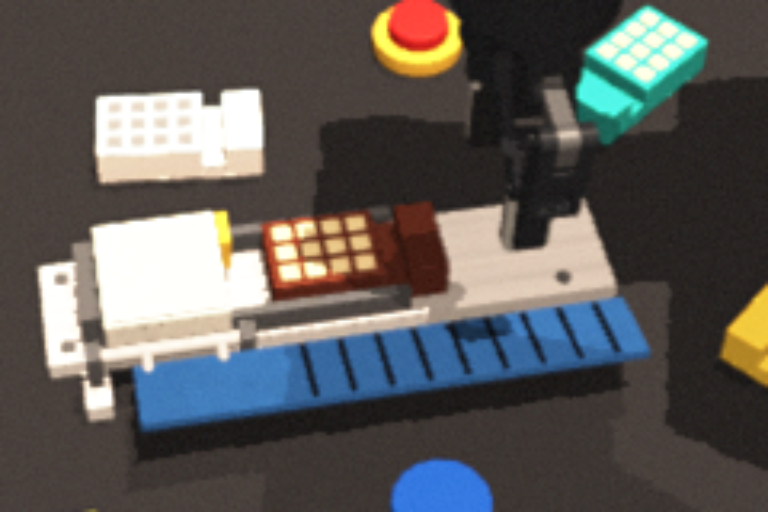

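>>> step_arm(
  steps=[
    [[-0.41,-4,-1.5,0,0],[-0.41,-4,-1.5,0,0],[-0.41,0,0,6,0],[-0.41,0,0,6,0],[-0.41,0,0,6,0],[-0.41,0,0,6,0],[-0.41,0,0,6,0],[-0.41,0,0,6,0],[-0.41,0,0,0,0]],
  ],
)

```text
t: 4.58
tool_pos: [0.5107, 0.0781, 0.0503]
ee_rot: [3.107, 0.385, 0.057]
force: [0.3, 0.2, -1.0]
width: 0.0601
```

```bash
python3 -c "
from h import *
to(-132,37,30)"
```

```text
t 4.58 nest xy mm -131.5 35.9 z 50.3 yaw err 0.0002 tilt [ 0.037 -0.006 -0.999] F [ 0.34  0.23 -0.96] w 60.1
tool shift mm [-1.2 -1.4 20.2]
```

>>> step_arm(
  steps=[
    [[-0.41,0,0,5,0],[-0.41,0,0,5,0],[-0.41,0,0,4,0],[-0.41,0,0,4,0],[-0.41,0,0,0,0]],
  ],
)

```text
t: 5.0
tool_pos: [0.5116, 0.078, 0.0299]
ee_rot: [3.107, 0.385, 0.056]
force: [-0.7, 0.2, -0.1]
width: 0.0605
```

```bash
python3 -c "
from h import *
to(-132,37,20)
im=eyes.camera('side');cv2.imwrite('pics/side3.png',cv2.resize(im[200:360,220:460],None,fx=3.2,fy=3.2)[:,:,::-1])
"
```

```text
t 5.0 nest xy mm -130.7 35.5 z 29.9 yaw err 0.0001 tilt [ 0.037 -0.005 -0.999] F [-0.72  0.23 -0.13] w 60.5
tool shift mm [-1.7 -1.6  9.8]
```

View pics/side3.png

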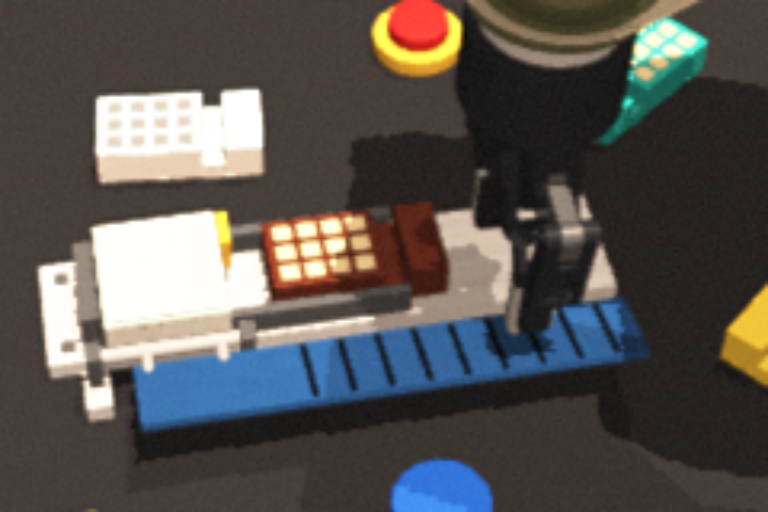

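>>> step_arm(
  steps=[
    [[-0.41,0,-0.8,3,0],[-0.41,0,-0.7,3,0],[-0.41,0,0,3,0],[-0.41,0,0,3,0],[-0.41,0,0,0,0]],
  ],
)

```text
t: 5.47
tool_pos: [0.5121, 0.0793, 0.0182]
ee_rot: [3.106, 0.385, 0.059]
force: [-0.9, -1.7, 3.7]
width: 0.06
```

```bash
python3 -c "
from h import *
to(-132,37,10)
im=eyes.camera('side');cv2.imwrite('pics/side4.png',cv2.resize(im[200:360,220:460],None,fx=3.2,fy=3.2)[:,:,::-1])
"
```

```text
t 5.47 nest xy mm -129.9 36.7 z 18.2 yaw err 0.0006 tilt [ 0.039 -0.006 -0.999] F [-0.86 -1.65  3.66] w 60.0
tool shift mm [-2.4 -0.5  8.2]
```

View pics/side4.png

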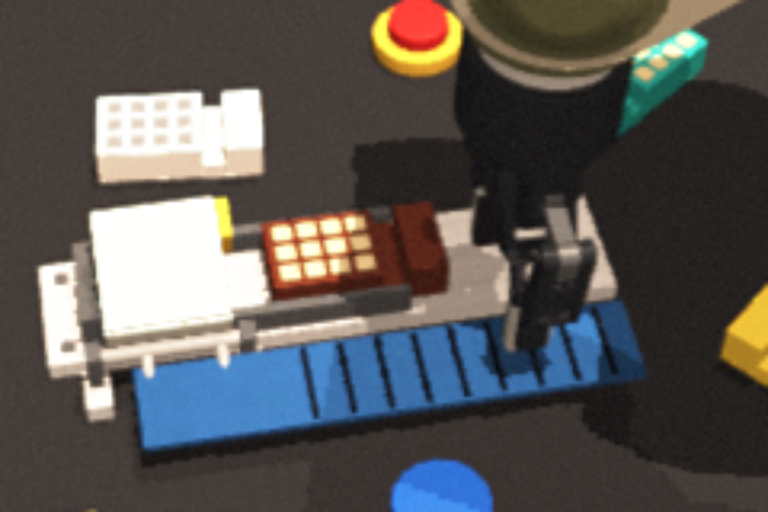

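>>> step_arm(
  steps=[
    [[-0.41,0,0,3,0],[-0.41,0,0,3,0],[-0.41,0,0,0,0],[-0.41,0,0,0,0]],
  ],
)

```text
t: 5.85
tool_pos: [0.5127, 0.079, 0.0134]
ee_rot: [3.106, 0.385, 0.061]
force: [-1.7, 0.4, 5.7]
width: 0.0603
```

```bash
cat > look.py <<'E'
from h import *
import sys
k=sys.argv[1]
to(-34,37,11)
im=eyes.camera('side');cv2.imwrite(f'pics/side{k}.png',cv2.resize(im[200:360,220:460],None,fx=3.2,fy=3.2,interpolation=cv2.INTER_CUBIC)[:,:,::-1])
im=eyes.camera('wrist');cv2.imwrite(f'pics/wrist{k}.png',im[:,:,::-1])
# cover angle: treadle outer edge pixels for angles, and cover free edge corner
th=np.arange(0,.65,.1)
def rot(pt,a):
    y,z=pt[1]-44,pt[2]-26;c,s=np.cos(a),np.sin(a) # +a raises -y side
    return [pt[0],44+c*y+s*z,26-s*y+c*z]
for nm,pt in (("coverfreeRear",[6,-24,44]),("coverfreeFar",[66,-24,44]),("treadOuterFar",[55,95.3,37.4])):
    q=proj("side",W(P,np.array([rot(pt,a) for a in th])/1e3));print(nm,((q-[220,200])*3.2).round(0).tolist())
E
python3 look.py 5
```

```text
t 5.85 nest xy mm -129.3 36.3 z 13.4 yaw err 0.0007 tilt [ 0.04  -0.006 -0.999] F [-1.66  0.4   5.68] w 60.3
tool shift mm [95.1 -0.7  6. ]
coverfreeRear [[213.0, 208.0], [213.0, 202.0], [214.0, 197.0], [214.0, 194.0], [215.0, 191.0], [216.0, 191.0], [217.0, 191.0]]
coverfreeFar [[93.0, 225.0], [92.0, 219.0], [92.0, 214.0], [91.0, 211.0], [91.0, 208.0], [91.0, 208.0], [91.0, 209.0]]
treadOuterFar [[144.0, 423.0], [145.0, 432.0], [146.0, 439.0], [147.0, 446.0], [147.0, 451.0], [148.0, 455.0], [148.0, 459.0]]
```

View pics/side5.png

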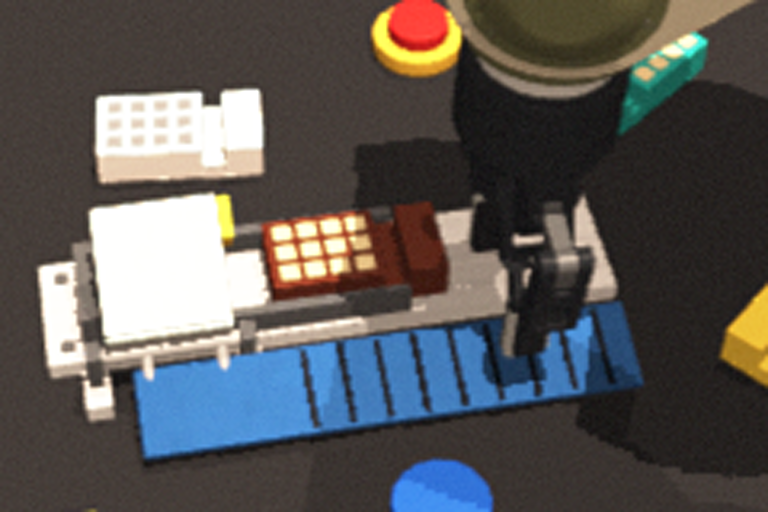

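View pics/wrist5.png

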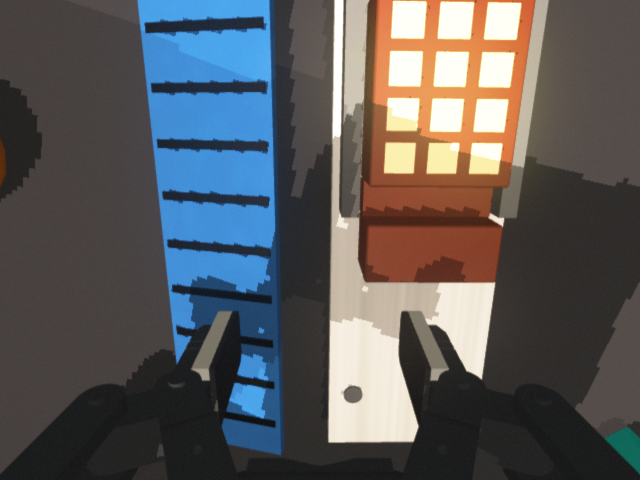

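>>> step_arm(
  steps=[
    [[-0.41,4,0,0.3,0],[-0.41,4,0,0.3,0],[-0.41,4,0,0.3,0],[-0.41,4,0,0.3,0],[-0.41,4,0,0.3,0],[-0.41,4,0,0.3,0],[-0.41,0,0,0,0]],
  ],
)

```text
t: 6.53
tool_pos: [0.5354, 0.0863, 0.0127]
ee_rot: [3.108, 0.386, 0.053]
force: [-1.5, -0.5, 4.9]
width: 0.0605
```

```bash
python3 look.py 6|head -2
```

```text
t 6.53 nest xy mm -105.5 37.8 z 12.7 yaw err 0.001 tilt [ 0.035 -0.005 -0.999] F [-1.48 -0.54  4.89] w 60.5
tool shift mm [71.4  0.8  4. ]
```

View pics/side6.png

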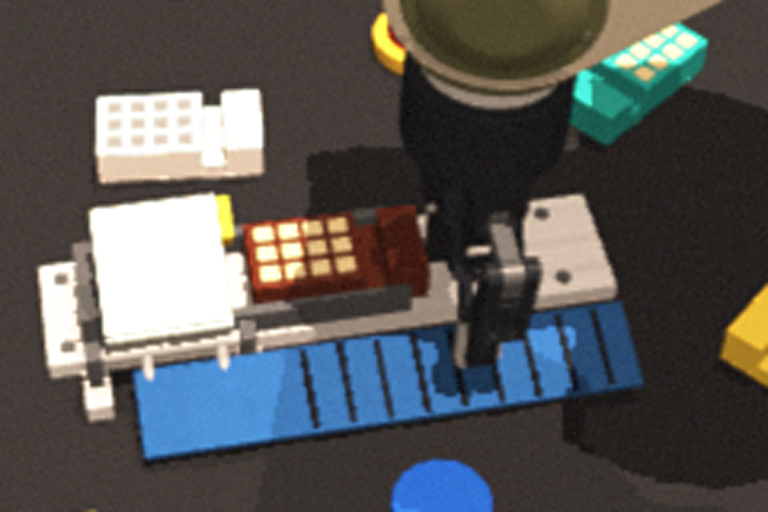

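View pics/wrist6.png

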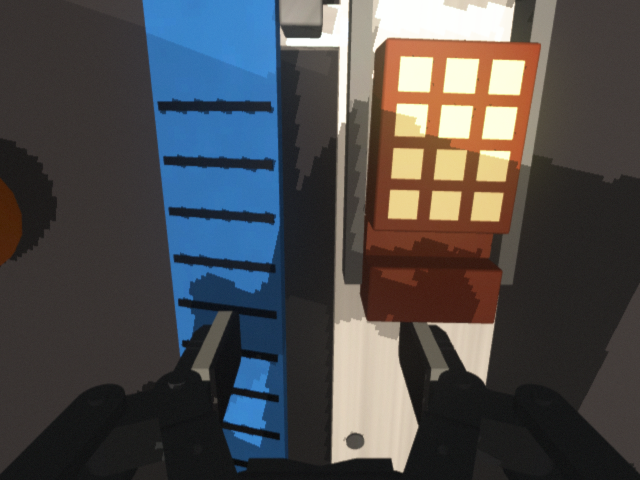

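>>> step_arm(
  steps=[
    [[-0.41,4,0.1,0.2,0],[-0.41,4,0.1,0.2,0],[-0.41,4,0.1,0.2,0],[-0.41,4,0.1,0.2,0],[-0.41,4,0.1,0.2,0],[-0.41,4,0.1,0.2,0],[-0.41,4,0.1,0.2,0],[-0.41,4,0.1,0.2,0],[-0.41,4,0.1,0.2,0],[-0.41,4,0.1,0.2,0],[-0.41,0,0,0,0]],
  ],
)

```text
t: 7.55
tool_pos: [0.5708, 0.0959, 0.011]
ee_rot: [3.11, 0.387, 0.033]
force: [-0.9, 1.3, 4.6]
width: 0.0603
```

```bash
python3 look.py 7|head -2
```

```text
t 7.55 nest xy mm -68.9 38.5 z 11.0 yaw err 0.001 tilt [ 0.022 -0.005 -1.   ] F [-0.93  1.32  4.57] w 60.3
tool shift mm [34.9  1.6  0.8]
```

View pics/side7.png

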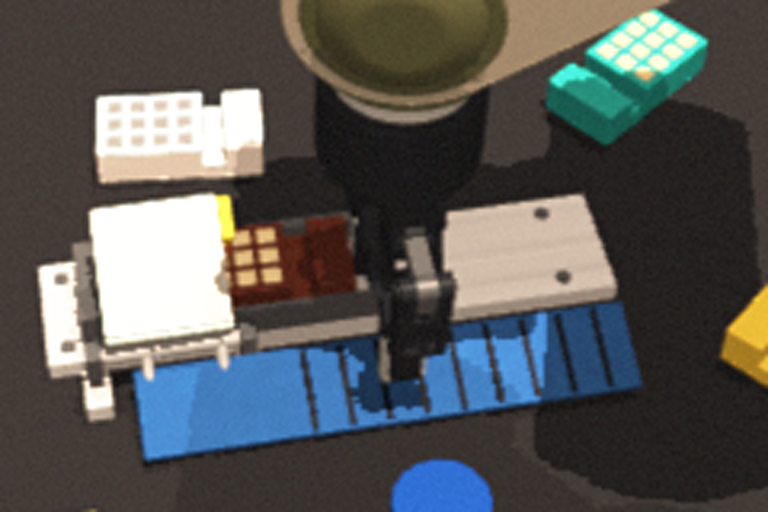

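View pics/wrist7.png

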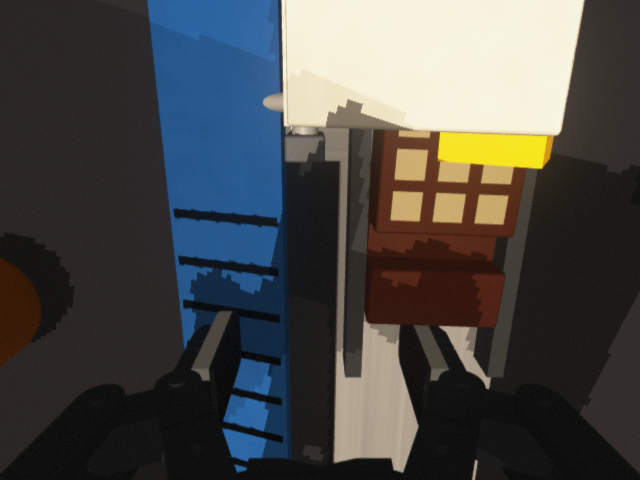

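>>> step_arm(
  steps=[
    [[-0.41,4,0.3,0,0],[-0.41,4,0.3,0,0],[-0.41,4,0.3,0,0],[-0.41,4,0.3,0,0],[-0.41,4,0.3,0,0],[-0.41,4,0.3,0,0],[-0.41,4,0.2,0,0],[-0.41,0,0,0,0]],
  ],
)

```text
t: 8.32
tool_pos: [0.5977, 0.1015, 0.0112]
ee_rot: [3.111, 0.387, 0.022]
force: [-2.9, 0.6, 4.7]
width: 0.0602
```

```bash
python3 look.py 8|head -2
```

```text
t 8.32 nest xy mm -41.4 37.3 z 11.2 yaw err 0.0013 tilt [ 0.014 -0.005 -1.   ] F [-2.92  0.55  4.67] w 60.2
tool shift mm [7.4 0.3 0.3]
```

View pics/side8.png

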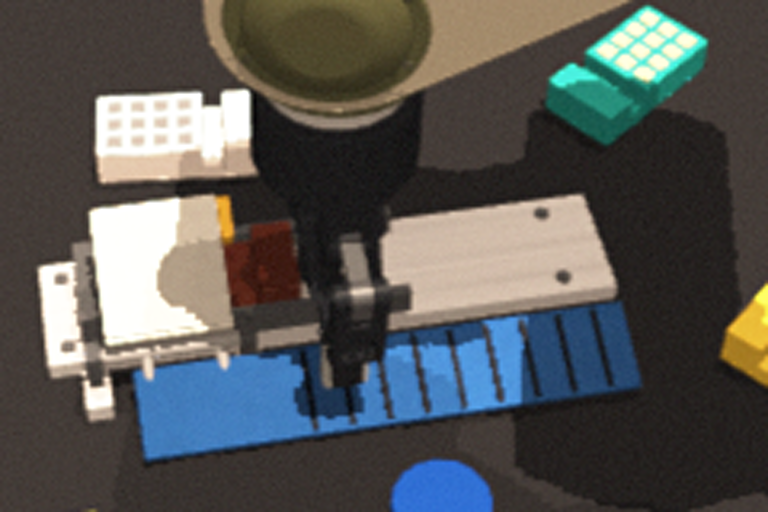

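View pics/wrist8.png

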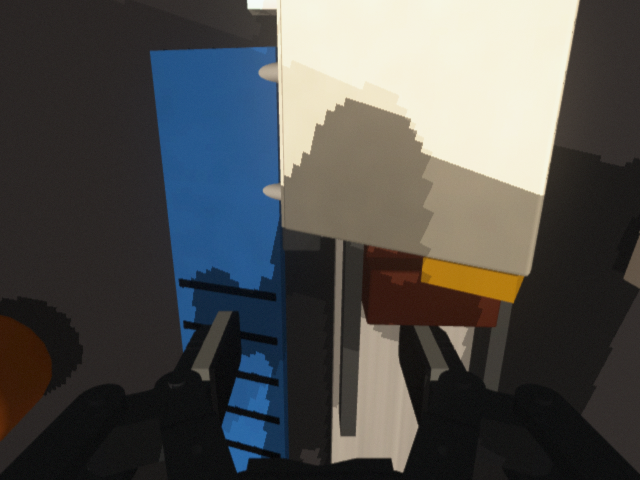

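>>> step_arm(
  steps=[
    [[-0.41,2,0.1,0,0],[-0.41,2,0.1,0,0],[-0.41,2,0.1,0,0],[-0.41,0,0,0,0]],
  ],
)

```text
t: 8.75
tool_pos: [0.6026, 0.1026, 0.0113]
ee_rot: [3.111, 0.387, 0.018]
force: [-0.9, 1.9, 5.5]
width: 0.0602
```

>>> step_arm(
  steps=[
    [[-0.41,2,0,0,0],[-0.41,2,0,0,0]],
  ],
)

```text
t: 8.92
tool_pos: [0.6057, 0.1035, 0.0113]
ee_rot: [3.111, 0.388, 0.014]
force: [-4.8, 0.8, 5.2]
width: 0.0602
```

```bash
python3 look.py 9|head -2
```

```text
t 8.92 nest xy mm -33.1 37.4 z 11.3 yaw err 0.0014 tilt [ 0.01  -0.005 -1.   ] F [-4.76  0.8   5.25] w 60.2
tool shift mm [-0.9  0.4  0.3]
```

View pics/wrist9.png

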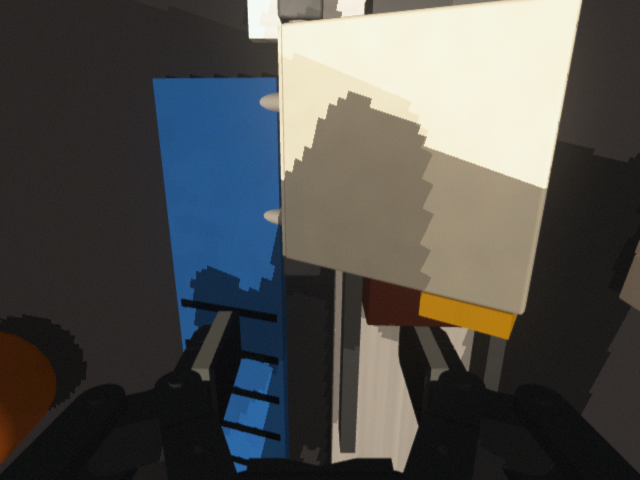

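>>> step_arm(
  steps=[
    [[-0.41,2,0,0,0],[-0.41,2,0,0,0]],
  ],
)

```text
t: 9.18
tool_pos: [0.6059, 0.1036, 0.0112]
ee_rot: [3.111, 0.386, -0.002]
force: [-13.3, -2.4, 12.5]
width: 0.0604
```

```bash
python3 look.py 10|head -2
```

```text
t 9.18 nest xy mm -33.0 37.4 z 11.2 yaw err 0.0006 tilt [-0.    -0.007 -1.   ] F [-13.31  -2.4   12.53] w 60.4
tool shift mm [-1.   0.4  0.2]
```

The TCP stopped at nest x -33 mm while the push force rose to 13 N, so the carrier is on the stop. I'll back off, then rise.

>>> step_arm(
  steps=[
    [[-0.41,-2,0,0,0],[-0.41,-3,0,0,0],[-0.41,-4,0,0,0],[-0.41,0,0,0,0]],
  ],
)

```text
t: 9.62
tool_pos: [0.6002, 0.1016, 0.0129]
ee_rot: [3.111, 0.384, 0.014]
force: [-2.8, 2.2, 4.2]
width: 0.0603
```

```bash
python3 look.py 11|head -2
```

```text
t 9.62 nest xy mm -38.9 36.8 z 12.9 yaw err -0.0011 tilt [ 0.01  -0.006 -1.   ] F [-2.76  2.15  4.18] w 60.3
tool shift mm [ 4.9 -0.2  2. ]
```

View pics/wrist11.png

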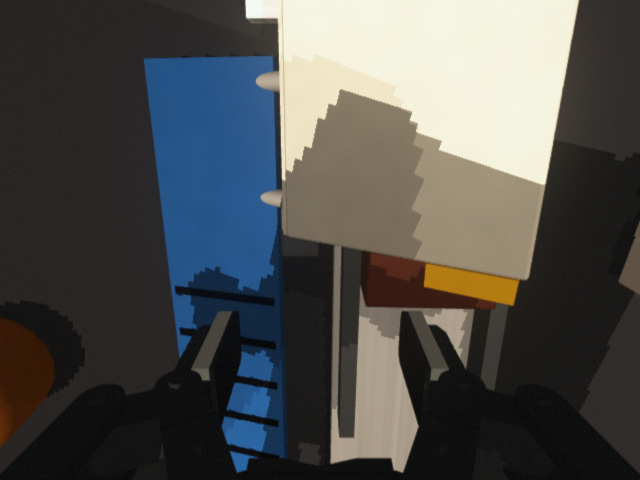

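View pics/side11.png

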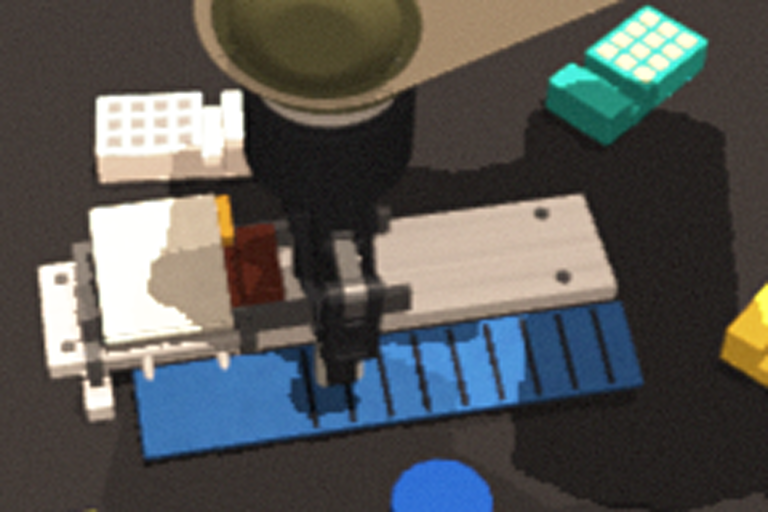

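>>> step_arm(
  steps=[
    [[-0.41,-4,0,0,0],[-0.41,-1,0,-3,0],[-0.41,0,0,-3,0],[-0.41,0,0,-3,0],[-0.41,0,0,-3,0],[-0.41,0,0,-3,0],[-0.41,0,0,-4,0],[-0.41,0,0,-5,0],[-0.41,0,0,-8,0],[-0.41,0,0,-10,0],[-0.41,0,0,-10,0],[-0.41,0,0,-10,0]],
  ],
)

```text
t: 10.72
tool_pos: [0.5925, 0.0995, 0.077]
ee_rot: [3.11, 0.384, -0.001]
force: [-0.2, -1.1, -0.4]
width: 0.06
```

```bash
python3 look.py 12
```

```text
t 10.72 nest xy mm -47.0 36.6 z 77.0 yaw err -0.0007 tilt [ 0.001 -0.008 -1.   ] F [-0.18 -1.12 -0.37] w 60.0
tool shift mm [13.  -0.9 66. ]
coverfreeRear [[213.0, 208.0], [213.0, 202.0], [214.0, 197.0], [214.0, 194.0], [215.0, 191.0], [216.0, 191.0], [217.0, 191.0]]
coverfreeFar [[93.0, 225.0], [92.0, 219.0], [92.0, 214.0], [91.0, 211.0], [91.0, 208.0], [91.0, 208.0], [91.0, 209.0]]
treadOuterFar [[144.0, 423.0], [145.0, 432.0], [146.0, 439.0], [147.0, 446.0], [147.0, 451.0], [148.0, 455.0], [148.0, 459.0]]
```

View pics/wrist12.png

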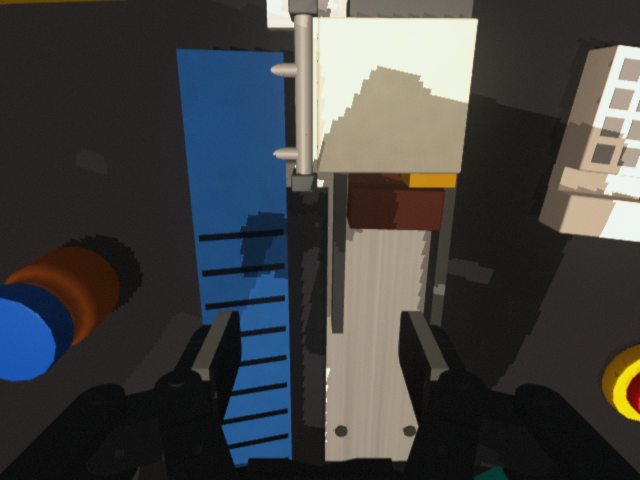

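View pics/side12.png

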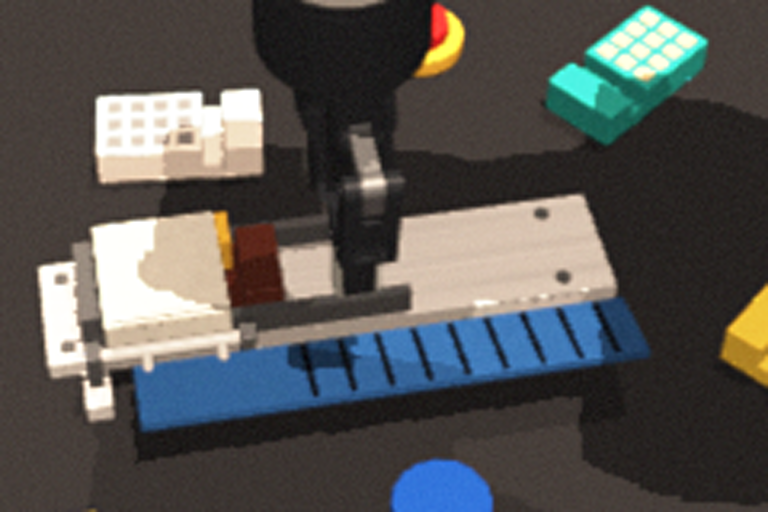

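The cover is shut: the treadle's corner is back at (142,430), where it stood before, and the lip sits in the carrier's groove. I'll retreat and do a final check.

>>> step_arm(
  steps=[
    [[-0.41,0,0,-20,0],[-0.41,0,0,-30,0],[-0.41,0,0,-30,0],[-0.41,0,0,-30,0],[-0.41,-20,20,-10,0],[-0.41,-25,25,0,0],[-0.41,-25,25,0,0],[-0.41,-25,25,0,0],[-0.41,-25,25,0,0],[-0.41,-25,25,0,0],[-0.41,-25,25,0,0],[-0.41,0,0,0,0]],
  ],
)

```text
t: 11.82
tool_pos: [0.4633, -0.112, 0.2046]
ee_rot: [3.107, 0.394, 0.004]
force: [0.1, -0.5, 0.1]
width: 0.06
```

>>> step_arm(
  steps=[
    [[-0.41,-20,25,0,0],[-0.41,-20,25,0,0],[-0.41,-20,25,0,0],[-0.41,-10,25,0,0],[-0.41,0,0,0,0],[-0.41,0,0,0,0]],
  ],
)

```text
t: 12.32
tool_pos: [0.4174, -0.2307, 0.2054]
ee_rot: [3.108, 0.391, 0.004]
force: [-0.3, -0.2, 0.2]
width: 0.0601
```

Run:
```python
from h import *
where()
for n in("top","side"):
    im=eyes.camera(n)[:,:,::-1]; a=cv2.imread(f"pics/{n}0.png")
    sl=(slice(160,335),slice(170,420)) if n=="top" else (slice(190,410),slice(210,490))
    f=2.2
    cv2.imwrite(f"pics/{n}_end.png",np.vstack([cv2.resize(x[sl],None,fx=f if n=="top" else 1.35,fy=f if n=="top" else 1.35,interpolation=cv2.INTER_CUBIC) for x in(a,im)])[:,:800] if n=="side" else np.hstack([cv2.resize(x[sl],None,fx=1.6,fy=1.6*1.6/1.6) for x in(a,im)]))
    cv2.imwrite(f"pics/{n}_endz.png",cv2.resize(im[(slice(165,275),slice(230,350)) if n=="top" else (slice(250,330),slice(225,385))],None,fx=5,fy=5,interpolation=cv2.INTER_CUBIC))
```

```text
t 12.32 nest xy mm -297.3 -240.9 z 205.4 yaw err 0.0038 tilt [ 0.004 -0.009 -1.   ] F [-0.28 -0.17  0.23] w 60.1
```

View pics/top_end.png

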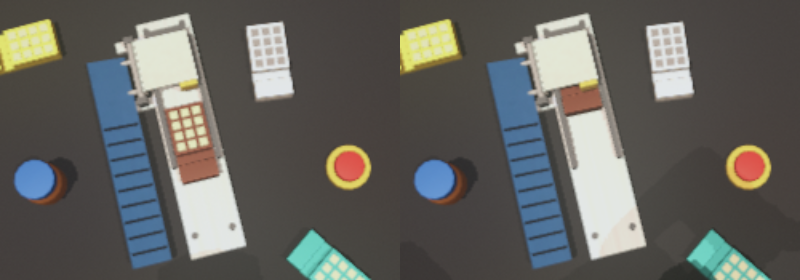

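View pics/top_endz.png

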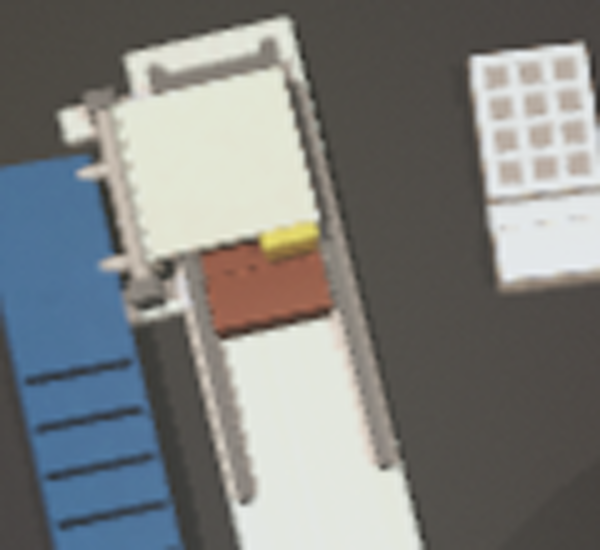

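View pics/side_end.png

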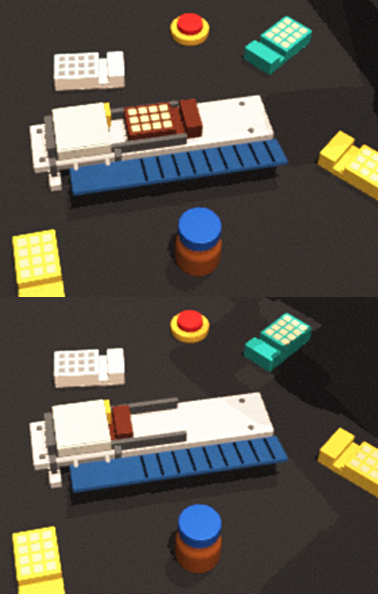

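Run:
```python
from h import *
w=ray("top",[285.2,229.9],.010);d=w[:2]-P[:2];print("rear face nest x",1e3*(np.cos(P[2])*d[0]+np.sin(P[2])*d[1]))
print(ctrl.sign_off())
```

```text
rear face nest x -21.83647795595852
the job is handed in; nothing more can be done
None
```

The brown carrier is fully home under the shut cover, the hand is clear, and I have handed the job in.

- **What I did:** I pressed the treadle with one fingertip to hold the cover at about 0.5 rad (about 5 N). The other fingertip pushed the carrier by its rear face until it met the end stop. There the tool stopped moving while the push force rose to about 13 N. I then backed off about 6 mm along the lane, checked that the carrier stayed put, backed off a few more millimetres and let the treadle rise slowly so the cover shut.
- **Position:** In the last pictures the carrier's rear face is at nest x ≈ -22 mm. The expected value is -23, and the measurement is good to about 2 mm.
- **Cover:** It is back in its shut position, with the lip in the carrier's groove.
- **Other items:** The white carrier, jar and e-stop look as they did at the start.
- **Robot:** It is well away from the nest with about zero force on the tool, at 12.4 s of the 51 s allowed.
- **Not as planned:** The tool tilted up to about 0.04 rad while descending. It came back to nearly upright during the push and did no harm. No check failed or disagreed.

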